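# Join a rack beam end to its post and proof-pull the joint

### The arm

A 7-joint arm with a two-finger parallel gripper is mounted at the origin on the work surface. World frame = base frame: x ahead of the robot, y to its left, z up, the work surface at z = 0. Lengths are in m, angles in rad, forces in N, time in s.
With the tool pointing down it reaches from about 0.4 to 0.875 m from the base axis. Payload 6.5 kg.
Tool frame: the origin (TCP) lies at the very end of the fingers, on their centre line; the grasp point (between the pads) lies 19 mm behind it; z points along the fingers, y is the line along which they close (so a half turn about z gives the same grasp; the last joint's range is limited). The gripper opens to 85 mm and grips with 20 to 120 N. Pads are 22 mm wide; open, the fingers measure 114 mm over their backs; the gripper's body (76 mm by 85 mm) begins 54 mm behind the grasp point. The pads swing forward as they close: fully open they stand 13 mm farther back than shut.
Start: joints at [1.274, 0.536, -0.004, 1.538, 0.003, 1.067, -0.071], TCP at [0.149, -0.633, 0.231] pointing down, gripper open.
Joint ranges: [-2.7, 2.7], [-0.37, 2.16], [-1.27, 1.26], [0.24, 2.4], [-1.31, 4.45], [0.19, 1.91], [-2.76, 2.76]. Speed limits (rad/s): [2.39, 2.39, 3.14, 3.14, 3.14, 3.14, 3.14].

### API

Orientations are given as a unit quaternion [x, y, z, w].
In Python, from station import * gives the robot as it stands. The module is installed in compiled form; this text tells all that it offers. Calls block until the motion is done:
- move_ptp(position, orientation): joint-space move of the TCP to a pose.
- move_l(position, rotation=None, speed=0.15): straight line of the TCP; rotation=None keeps the orientation; speed is the mean speed in m/s.
- set_joints(angles): joint-space move.
- move_gripper(opening, effort=None): finger opening in m; effort is the grip in N (None keeps the last); returns when the fingers have stopped.
- wait(seconds).
- inverse_kinematics(position, orientation): joint angles nearest the present ones, or None.
- get_obs(): the state.
- read_camera(name): name is "side" or "top"; returns a dict with "img" (384x512x3 uint8, red, green, blue), "range_z" (384x512 float32, m along the optical axis (not along the pixel's ray), 0 where there is no reading), "fx", "fy", "cx", "cy" (pixels), "camera_from_world" (4x4, takes a point from world to camera coordinates). Camera axes: x right, y up, looking along -z (the intrinsics and any distortion apply to the point x, -y, -z); pixel columns grow to the right and rows downward; lengths in m; the calibration is good to about 2 mm. A picture is of the moment at which its call begins.
A pose or a line that the arm cannot do raises PlanningError and nothing moves.
- hand_in(): hands the job in; it is judged then, once.
The state is a dict: "time": time; "joint_positions": joint angles; "joint_vel": joint speeds; "joint_torque": joint torques, N m; "ee_pos": TCP position; "tcp_rot": TCP orientation; "contact_force": force on the tool from outside, world axes, zero at the start; "wrist_torque": the same for the moment, N m; "grip_width": finger opening in m; "grasp_force": force on a finger pad.
Only numpy, scipy, OpenCV 4.12 (cv2) and the standard library are available. Lean on these libraries where they do the work, as an engineer would, in place of code of your own. Each camera call takes 0.05 s, during which the arm holds its last target. There are 200 camera calls.

### The job

Join the orange beam end to the green post: put both its rivets into the wide openings of the keyholes and slide it along until it is fully home in the narrow slots. Then prove the joint while it is home: pull it straight up with about 12 N (over its own weight) and keep that pull steady for at least three seconds without a break, then let go and leave it joined. Do not force anything, never pull with more than 25 N, and leave everything else alone.

Things in the scene. Friction and masses are not known exactly. Their poses are not given: they have to be found in the camera images.
- beam_end: Orange beam end, loose, about 0.25 kg: base plate 110 x 40 x 6 mm (long side along x); on it, central along x, a web 60 long, 16 thick (y), 55 high, to be gripped across its 16 mm; under the plate two steel rivets. Starts standing on its rivet heads. Origin: level with the underside of the heads, midway between the rivets; z up. The same either way round.
- beam_grip (a point): Centre of the web of the beam end, where it is gripped, 53 mm above the underside of the rivet heads (the web spans 21 to 76 mm). Axes as beam_end.
- beam_seat (a point): Centre of the underside of the beam end's plate, 15 mm above the underside of the rivet heads. The rivets are at x = -30 and +30 mm from it: shank 9 mm in diameter and 10 mm long, then a round head 18 mm in diameter and 5 mm thick with a bevelled lower edge. Axes as beam_end.
- green_post: Green piece of hollow rack post, 200 long (x), 60 wide (y), 40 high, bolted rigidly to the table; steel feet 6 mm high reach 126 mm from its centre at both ends. Origin: centre of its underside. Its top face is 4 mm thick, with free space below, and has two keyholes in line along x.
- green_post_keyholes (a point): On the top face of the green post, midway between its keyholes; axes as the post. Each keyhole: a 22 mm square opening, centred at x = -30 and +30 mm, continued towards +x (away from the robot) by a slot 12 mm wide. beam_seat meets it when dropped in, lies 22 mm along +x when home (shanks at slot ends); there it can rise 1.5 to 5.5 mm (wear, unknown) until the heads bear.
- green_seat: The bearing strips beside the slots, inside the green post under its top face, against which the rivet heads are pulled; part of the post and hidden from view. Its origin is 36 mm above the underside of the post, at its centre; how far the strips are worn is not told.
- grey_post: A grey post of the same shape, which is not to be used; origin at the centre of its underside.
- bearing_ring: Bystander: steel ring 72 mm across, 22 high; origin at its underside centre. Leave alone.
- orange_box: Bystander: orange box 90x90x70 mm; origin at its underside centre. Leave alone.
- black_box: Bystander: black box 100x80x90 mm; origin at its underside centre. Leave alone.
- carton: Bystander: cardboard carton 80x110x60 mm; origin at its underside centre. Leave alone.
- wrench: Bystander: steel wrench lying flat; origin on the bench under its middle. Leave alone.
- flange: Bystander: dark steel flange 100 mm across, 35 high; origin at its underside centre. Leave alone.
- oil_can: Bystander: red can 56 mm across, 110 high; origin at its underside centre. Leave alone.
Not all that is in view belongs to the job. Leave any blue or yellow look-alike of the beam_end alone.

How it is judged:
On the way, in this order (a step that is already met when the one before it is completed fails the run):
1. both rivets are in the wide openings of the green post and the plate is down on its top face (x of beam_seat in the frame of green_post_keyholes between -0.008 and 0.01 m and y of beam_seat in the frame of green_post_keyholes between -0.006 and 0.006 m and z of beam_seat in the frame of green_post_keyholes between -0.003 and 0.0025 m and angle between the x axis of beam_end and the x axis of green_post, either way round below 0.12 rad), for 0.05 s.
2. with the beam end home in the narrow slots and its rivet heads bearing on the underside of the top face, it is pulled with 9 to 15 N for three seconds without a break (x of beam_seat in the frame of green_post_keyholes above 0.019 m and y of beam_seat in the frame of green_post_keyholes between -0.004 and 0.004 m and z of beam_seat in the frame of green_post_keyholes between 0.0011 and 0.008 m and contact force between beam_end and green_seat between 9 and 15 N), for 3 s.
At the end, for the whole second after the job is handed in: The beam end is in the green post, at least 19 mm along the slots (home is 22 mm), within 4 mm sideways, its plate on the top face within 3 mm, upright within 0.08 rad, in line with the post within 0.12 rad, at rest and released (x of beam_seat in the frame of green_post_keyholes above 0.019 m and y of beam_seat in the frame of green_post_keyholes between -0.004 and 0.004 m and z of beam_seat in the frame of green_post_keyholes between -0.002 and 0.003 m and angle between the x axis of beam_end and the x axis of green_post, either way round below 0.12 rad and angle between beam_end's own z axis and vertical below 0.08 rad and linear speed of beam_end below 0.01 m/s); the robot touches nothing.
It fails at once if the rivet heads are pulled up against the underside of the green post with more than 25 N (contact force between beam_end and green_seat above 25 N).
It fails at once if the beam end is forced against the green post with more than 60 N (contact force between beam_end and green_post above 60 N).
It fails at once if a bystander is moved by more than 20 mm (distance of any of bearing_ring, orange_box, black_box, carton, wrench, flange, oil_can from where it was at the start of the episode above 0.02 m).
It also fails if it takes over 64 s, if anything falls off the work surface, if the arm or the gripper's body presses on something with over 40 N, if the wrist force passes 120 N, or if a joint passes its speed limit or range.

## Working session

There is one attempt and no reset: what is moved stays moved. The work goes in short steps, each a Python script; the robot and the scene stay as the last script left them, time stands still between calls to the robot, and variables do not carry over. Pictures are saved under pics/ and viewed, at most 10 in all, crops included, and the job is handed in when it is done.

```bash
mkdir -p pics
python3 - <<'E'
from station import *
import cv2,numpy as np
for n in("top","side"):
    c=read_camera(n); cv2.imwrite(f"pics/{n}0.png",c["img"][:,:,::-1]); np.savez(f"{n}0.npz",**c)
    M=np.array(c["camera_from_world"]);print(n,c["fx"],c["fy"],c["cx"],c["cy"],[k for k in c],np.linalg.inv(M).round(3).tolist())
o=get_obs();print(o)
E
```

```text
top 371.31994338839695 371.31994338839695 261.4147569618912 196.45061935722535 ['img', 'range_z', 'fx', 'fy', 'cx', 'cy', 'camera_from_world'] [[0.021, 0.988, -0.155, 0.363], [-1.0, 0.018, -0.022, -0.011], [-0.018, 0.155, 0.988, 1.045], [0.0, 0.0, 0.0, 1.0]]
side 351.90637099089474 351.90637099089474 252.86002396305815 184.24061141324506 ['img', 'range_z', 'fx', 'fy', 'cx', 'cy', 'camera_from_world'] [[-0.718, 0.506, -0.478, -0.018], [-0.696, -0.533, 0.481, 0.548], [-0.011, 0.678, 0.735, 0.865], [0.0, 0.0, 0.0, 1.0]]
{'time': 0.1, 'joint_positions': array([ 1.27378291,  0.53714233, -0.00443086,  1.53873114,  0.00261015,
        1.06731821, -0.07123272]), 'joint_vel': array([-0.0005354 , -0.00166352, -0.00154273, -0.00258228,  0.00035241,
        0.00033885, -0.0007954 ]), 'joint_torque': array([ 3.34791373e-03, -5.84568894e+01,  1.05246529e+00, -2.59775555e+01,
        1.26391024e-02,  4.66565674e-03,  1.61464681e-05]), 'ee_pos': array([ 0.14855178, -0.63222382,  0.23048398]), 'tcp_rot': array([ 9.93345580e-01,  1.15169107e-01, -1.56214564e-04, -7.81219667e-04]), 'contact_force': array([ 0.39429209, -0.06373502,  0.88660615]), 'wrist_torque': array([ 0.05710787,  0.0666747 , -0.043305  ]), 'grasp_force': 0.0, 'grip_width': 0.08559800793657348}
```

View pics/top0.png

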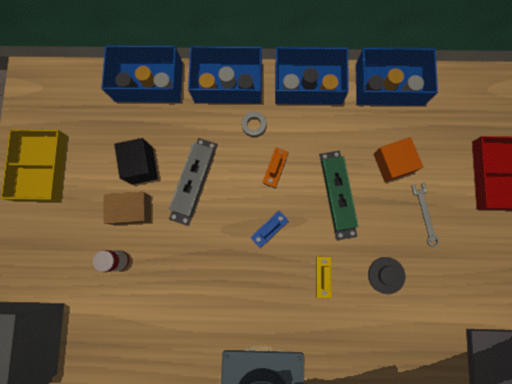

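View pics/side0.png

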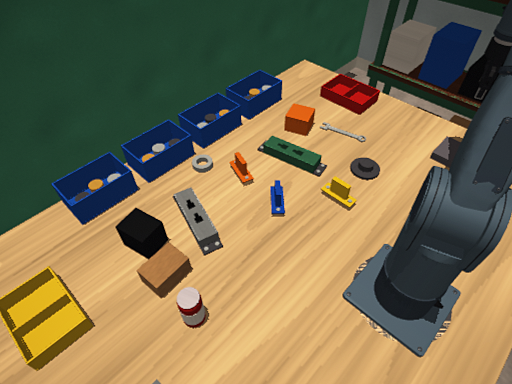

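Candidates for the beam end in the top view are the orange piece at (275,167), blue at (270,229), yellow at (323,277) and the orange box at (399,158). I choose the orange piece at (275,167). The green post is at (339,195), and the grey one at (193,181) is not to be used.

```bash
cat > h.py <<'E'
import numpy as np,cv2
def cloud(c):
    K=[float(c[k]) for k in("fx","fy","cx","cy")]; d=np.asarray(c["range_z"]); v,u=np.mgrid[:384,:512]
    P=np.stack([(u-K[2])/K[0]*d,-(v-K[3])/K[1]*d,-d,np.ones_like(d)],-1)
    W=P@np.linalg.inv(np.array(c["camera_from_world"])).T
    return W[...,:3],d>0
def hsv(c): return cv2.cvtColor(np.asarray(c["img"]),cv2.COLOR_RGB2HSV)
def rect(p):
    r=cv2.minAreaRect((p[:,:2]*1000).astype(np.float32)); b=cv2.boxPoints(r)
    e=[b[1]-b[0],b[2]-b[1]]; e=max(e,key=np.linalg.norm); a=np.arctan2(e[1],e[0]); a=(a+np.pi/2)%np.pi-np.pi/2
    return np.round(r[0],1),np.round(sorted(r[1]),1),round(float(a),4)
def rgn(c,W,lo,hi,box,z,smin=90):
    H=hsv(c); m=(H[...,0]>=lo)&(H[...,0]<=hi)&(H[...,1]>smin)&(W[...,0]>box[0])&(W[...,0]<box[1])&(W[...,1]>box[2])&(W[...,1]<box[3])&(W[...,2]>z[0])&(W[...,2]<z[1])
    return m
E
python3 - <<'E'
from h import *
for n in("top","side"):
    c=dict(np.load(n+"0.npz")); W,ok=cloud(c)
    if n=="top":
        for u,v in((275,167),(339,195),(399,158),(270,229)): print(u,v,W[v,u].round(3),hsv(c)[v,u])
        bx=W[167,275];px=W[195,339]
    B=lambda p,r:(p[0]-r,p[0]+r,p[1]-r,p[1]+r)
    for nm,lo,hi,b,z in(("web",3,18,B(bx,.08),(.067,.09)),("plate",3,18,B(bx,.08),(.012,.03)),("post",50,90,B(px,.13),(.033,.047))):
        m=rgn(c,W,lo,hi,b,z,130 if nm!="post" else 60); p=W[m]; print(n,nm,m.sum(),p.mean(0).round(4) if m.any() else'',rect(p) if m.sum()>4 else '')
c=dict(np.load("top0.npz"));i=c["img"][:,:,::-1][130:250,240:380];cv2.imwrite("pics/crop1.png",cv2.resize(i,None,fx=5,fy=5,interpolation=cv2.INTER_CUBIC))
E
```

```text
275 167 [ 0.596 -0.024  0.074] [ 14 239 162]
339 195 [ 0.535 -0.208  0.   ] [75 69 37]
399 158 [ 0.628 -0.357  0.068] [ 13 238 150]
270 229 [ 0.43  -0.014  0.074] [109 168 132]
top web 137 [ 0.6092 -0.0251  0.0753] (array([609.6, -25. ]), array([16. , 59.4]), -0.3342)
top plate 352 [ 0.6063 -0.0254  0.0204] (array([610.2, -25.2]), array([ 40.1, 110.5]), -0.3272)
top post 1393 [ 0.5345 -0.2022  0.0393] (array([ 536.7, -202.5]), array([ 59.4, 199.5]), 0.1823)
side web 86 [ 0.6054 -0.0207  0.0754] (array([606.9, -22.4]), array([17.6, 61.5]), -0.3445)
side plate 168 [ 0.596  -0.0131  0.0223] (array([606.4, -22.9]), array([ 41.3, 110.8]), -0.3405)
side post 703 [ 0.5277 -0.1989  0.0405] (array([ 534.6, -201.3]), array([ 64.9, 201.9]), 0.173)
```

View pics/crop1.png

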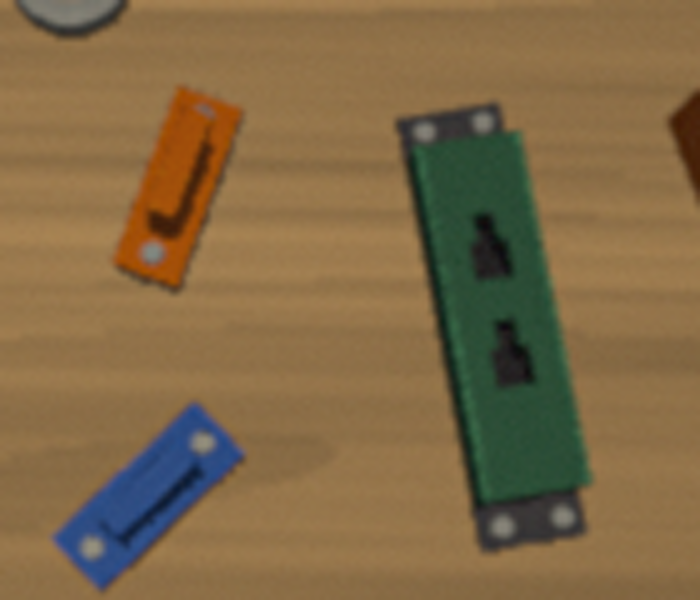

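The crop shows the orange piece with plate, web and rivet ends. The green post's keyhole slots point up the picture, away from the robot. Now to grasp it.

```bash
cat >> h.py <<'E'
def q(psi): return [float(np.cos(psi/2)),float(np.sin(psi/2)),0.,0.]
E
python3 - <<'E'
from station import *; from h import *
for a in(-.335,-.335+np.pi,-.335-np.pi):
    j=inverse_kinematics([.608,-.0237,.16],q(a)); k=inverse_kinematics([.5356,-.2019,.12],q(a+.515)); print(a,None if j is None else np.round(j,2),None if k is None else np.round(k,2))
p=[.608,-.0237,.16]
move_ptp(p,q(-.335)); print(get_obs()["ee_pos"],get_obs()["contact_force"])
move_l([p[0],p[1],.034],speed=.12)
o=get_obs();print(o["ee_pos"],o["contact_force"],o["time"])
c=read_camera("side");cv2.imwrite("pics/side1.png",c["img"][100:250,150:350,::-1].repeat(3,0).repeat(3,1))
E
```

```text
-0.335 [ 0.16  0.56 -0.27  1.7   0.18  0.9  -2.09] [ 0.45  0.56 -0.22  1.82  0.16  0.78 -1.25]
2.806592653589793 [ 0.5   0.68 -0.77  1.68  0.54  1.01  0.78] [ 0.8   0.66 -0.71  1.8   0.55  0.89  1.59]
-3.476592653589793 [ 0.5   0.68 -0.77  1.68  0.54  1.01  0.78] [ 0.8   0.66 -0.71  1.8   0.55  0.89  1.59]
[ 0.60805153 -0.02490599  0.16000819] [ 0.18986745 -0.25883879 -0.53192848]
[ 0.6087364  -0.02366191  0.03483097] [-0.34403057  0.51516517  0.1072202 ] 4.0
```

View pics/side1.png

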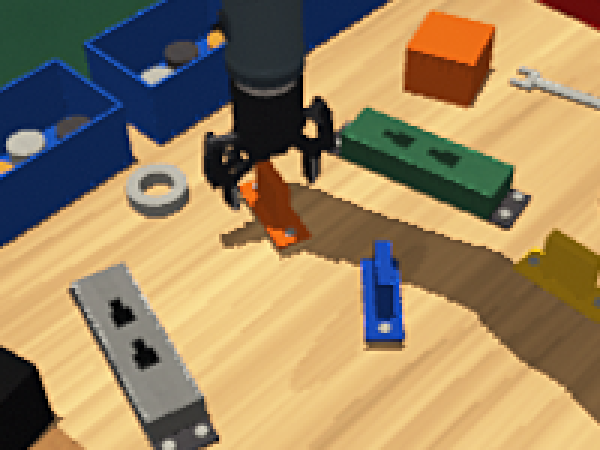

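The web stands between the open fingers, with the blue piece and post clear of them. I'll close, lift, hover over the post and measure there.

```bash
cat >> h.py <<'E'
def held(c,box,z): # plate of beam as seen: pixels orange, plate top height z
    W,ok=cloud(c); m=rgn(c,W,3,18,box,(z-.008,z+.008),130); return m.sum(),W[m][:,2].mean().round(4),rect(W[m])
def post(c,p=(.5356,-.2019),r=.13):
    W,ok=cloud(c); m=rgn(c,W,50,90,(p[0]-r,p[0]+r,p[1]-r,p[1]+r),(.033,.047),60); return rect(W[m])
E
python3 - <<'E'
from station import *; from h import *
move_gripper(.010,80); o=get_obs(); print(o["grip_width"],o["grasp_force"],o["contact_force"],o["ee_pos"])
p=[.608,-.0237]
move_l([*p,.10],speed=.12); print(get_obs()["contact_force"])
move_ptp([.5356,-.2019,.12],q(.18)); wait(.3)
o=get_obs(); print(o["ee_pos"],o["contact_force"],o["grip_width"],o["time"])
for n in("top","side"):
    c=read_camera(n); np.savez(n+"1.npz",**c); print(n,held(c,(.43,.65,-.3,-.1),.107))
    cv2.imwrite(f"pics/{n}2.png",(c["img"][120:270,240:440] if n=="top" else c["img"][80:230,210:410])[:,:,::-1].repeat(3,0).repeat(3,1))
E
```

```text
0.01487248353457001 77.98003435134888 [-0.92821209  0.00604056  2.10383315] [ 0.60811265 -0.02374999  0.03418715]
[ 1.39631034 -0.53283271 -2.60003272]
[ 0.53609702 -0.20063818  0.11986373] [ 0.38671626  0.94608024 -2.297441  ] 0.015000850286958193 6.4833
top (np.int64(272), np.float64(0.1059), (array([ 538.6, -200.2]), array([ 40. , 110.4]), 0.1907))
side (np.int64(201), np.float64(0.1079), (array([ 534.6, -198.8]), array([ 42.8, 109.6]), 0.1826))
```

View pics/side2.png

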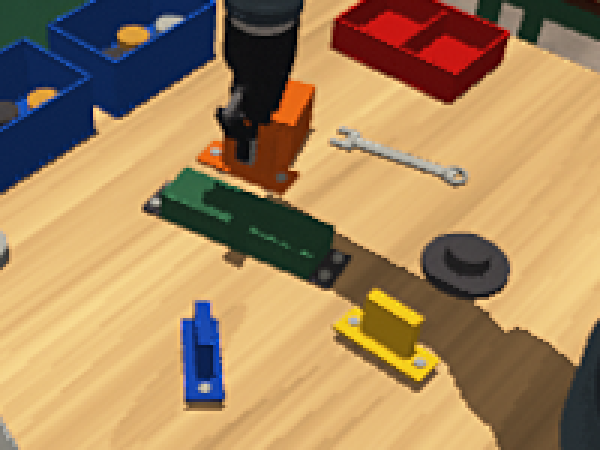

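The beam is held level over the post. It needs a shift of about -1 mm in x, -2.4 mm in y and -0.01 rad, then another measurement lower down.

```bash
cat >> h.py <<'E'
def avg(get_obs,wait,n=15):
    P=[];F=[];T=[]
    for _ in range(n): o=get_obs();P.append(o["ee_pos"]);F.append(o["contact_force"]);T.append(o["wrist_torque"]);wait(.01)
    return np.mean(P,0).round(4),np.mean(F,0).round(2),np.std(P,0).round(4),np.std(F,0).round(2),np.mean(T,0).round(2)
E
python3 - <<'E'
from station import *; from h import *
print(avg(get_obs,wait))
move_l([.5346,-.2043,.075],q(.171),speed=.08); wait(.3); print(avg(get_obs,wait))
for n in("top","side"):
    c=read_camera(n); c0=dict(np.load(n+"0.npz")); h=held(c,(.43,.65,-.3,-.1),.062); g=post(c0)
    d=h[2][0]-g[0]; a=.177; print(n,h,"rel along,across,yaw",d[0]*np.cos(a)+d[1]*np.sin(a),-d[0]*np.sin(a)+d[1]*np.cos(a),h[2][2]-g[2])
print(get_obs()["time"])
E
```

```text
(array([ 0.5358, -0.2014,  0.12  ]), array([-0.18, -0.04, -2.25]), array([0.0001, 0.0001, 0.    ]), array([0.37, 0.48, 0.46]), array([ 0.01, -0.  ,  0.  ]))
(array([ 0.5348, -0.2044,  0.0753]), array([ 0.13,  0.06, -2.3 ]), array([0., 0., 0.]), array([0.57, 0.52, 0.45]), array([ 0.01, -0.  ,  0.01]))
top (np.int64(243), np.float64(0.0615), (array([ 537. , -203.8]), array([ 40., 110.]), 0.173)) rel along,across,yaw 0.06641249253783227 -1.3325124317749966 -0.009300000000000003
side (np.int64(187), np.float64(0.0631), (array([ 533.3, -201.8]), array([ 41.4, 110.6]), 0.1877)) rel along,across,yaw -1.3677278800035162 -0.2632877632197608 0.014700000000000019
7.95
```

```bash
cat > down.py <<'E'
from station import *; from h import *
def down(x,y,z0,z1,lim=8,psi=.175,step=.0012):
    z=z0
    while z>z1:
        z=max(z-step,z1); move_l([x,y,z],q(psi),speed=.03)
        p,f,_,_,t=avg(get_obs,wait,5); print(z.__round__(4),p,f,t)
        if f[2]+2.3>lim: return False
    return True
E
python3 - <<'E'
from down import *
x,y=.5351,-.2035
move_l([x,y,.0755],q(.175),speed=.03)
print(down(x,y,.0755,.062), get_obs()["time"])
E
```

```text
0.0743 [ 0.535  -0.2035  0.0742] [-0.32  0.25 -2.03] [-0.   -0.    0.03]
0.0731 [ 0.535  -0.2035  0.073 ] [-0.05 -0.17 -2.44] [-0.01  0.01  0.  ]
0.0719 [ 0.535  -0.2035  0.0718] [-0.11 -0.17 -2.73] [-0.01 -0.   -0.  ]
0.0707 [ 0.535  -0.2035  0.0706] [ 0.28 -0.26 -2.43] [ 0.02 -0.01 -0.  ]
0.0695 [ 0.535  -0.2035  0.0694] [ 0.37 -0.24 -2.54] [-0.02 -0.01  0.01]
0.0683 [ 0.535  -0.2035  0.0682] [ 0.15 -0.13 -2.06] [ 0.01 -0.   -0.  ]
0.0671 [ 0.535  -0.2035  0.067 ] [ 0.32 -0.17 -2.48] [-0.01  0.01 -0.  ]
0.0659 [ 0.535  -0.2035  0.0658] [ 0.04 -0.23 -2.71] [0.01 0.02 0.02]
0.0647 [ 0.535  -0.2035  0.0646] [-0.55 -0.25 -2.25] [ 0.01 -0.   -0.  ]
0.0635 [ 0.535  -0.2035  0.0634] [ 0.39  0.11 -2.04] [0.01 0.01 0.02]
0.0623 [ 0.535  -0.2035  0.0622] [-0.43  0.32 -2.29] [-0.    0.    0.01]
0.062 [ 0.5351 -0.2035  0.062 ] [ 0.02  0.24 -2.26] [-0.    0.02 -0.02]
True 11.7
```

Both rivets went in freely. Next: down to contact, then a guarded slide.

Run:
```python
from down import *
x,y,a=.5351,-.2035,.177
down(x,y,.062,.0565,lim=6,step=.0007)
z=float(avg(get_obs,wait,3)[0][2]); zc=get_obs()["ee_pos"][2]; print("contact",zc)
z=zc+.001; move_l([x,y,z],q(.175),speed=.03); print(avg(get_obs,wait,5))
u=np.array([np.cos(a),np.sin(a)]); s=0
while s<.026:
    s+=.002 if s<.0175 else .001
    move_l([x+s*u[0],y+s*u[1],z],q(.175),speed=.04); p,f,_,_,t=avg(get_obs,wait,5)
    fa,fc=f[:2]@u,f[1]*u[0]-f[0]*u[1]; print(round(s,4),p,"along %.1f across %.1f z %.1f"%(fa,fc,f[2]),t)
    if fa<-6 or abs(fc)>8 or abs(f[2]+2.3)>7: break
print(get_obs()["time"])
```

```text
0.0613 [ 0.5351 -0.2035  0.0612] [ 0.24  0.1  -2.61] [-0.01  0.01 -0.01]
0.0606 [ 0.5351 -0.2035  0.0606] [ 0.3  -0.44 -2.56] [-0.02  0.02  0.01]
0.0599 [ 0.5351 -0.2035  0.0599] [ 0.43  0.12 -2.26] [ 0.03 -0.02  0.  ]
0.0592 [ 0.5352 -0.2035  0.0593] [ 0.37 -0.35 -1.41] [-0.02 -0.02  0.  ]
0.0585 [ 0.5353 -0.2036  0.0592] [-2.22 -0.05  5.79] [0.21 0.48 0.03]
contact 0.05922416467441335
(array([ 0.535 , -0.2035,  0.0601]), array([ 0.17, -0.21, -2.56]), array([0., 0., 0.]), array([0.59, 0.63, 0.62]), array([ 0.01,  0.03, -0.01]))
0.002 [ 0.5372 -0.203   0.0601] along 0.1 across -0.5 z -2.3 [-0.03  0.01  0.02]
0.004 [ 0.5392 -0.2027  0.0602] along 0.4 across -0.0 z -2.7 [-0.    0.03  0.  ]
0.006 [ 0.5412 -0.2024  0.0603] along -0.3 across -0.5 z -2.3 [-0.02 -0.    0.01]
0.008 [ 0.5431 -0.202   0.0602] along -0.0 across 0.1 z -2.2 [-0.01 -0.01 -0.01]
0.01 [ 0.5451 -0.2017  0.0602] along -0.2 across -0.1 z -2.4 [ 0.   -0.01 -0.  ]
0.012 [ 0.5471 -0.2013  0.0602] along 0.0 across -0.3 z -2.4 [-0. -0. -0.]
0.014 [ 0.549  -0.201   0.0602] along -0.1 across 0.1 z -2.4 [ 0.    0.   -0.01]
0.016 [ 0.551  -0.2006  0.0602] along -0.5 across -0.3 z -2.2 [-0.01  0.01 -0.02]
0.018 [ 0.553  -0.2003  0.0602] along -0.0 across -0.5 z -2.4 [ 0.    0.02 -0.01]
0.019 [ 0.5538 -0.2001  0.0602] along -0.2 across 0.2 z -2.4 [0.01 0.02 0.  ]
0.02 [ 0.5549 -0.1999  0.0602] along -0.1 across -0.1 z -2.2 [-0.    0.01 -0.02]
0.021 [ 0.5558 -0.1998  0.0602] along -0.4 across -0.2 z -2.4 [0.02 0.   0.02]
0.022 [ 0.5563 -0.1997  0.0601] along -1.3 across -0.2 z -1.4 [-0.05  0.36  0.03]
0.023 [ 0.5566 -0.1997  0.06  ] along -5.7 across 0.7 z 0.3 [-0.2   1.25 -0.01]
0.024 [ 0.5567 -0.1997  0.0598] along -6.9 across 0.6 z 2.2 [-0.25  1.71 -0.03]
17.85
```

Home at s ≈ 22 mm, where the force along the slot rises. I'll back off half a millimetre, then pull up gently with force feedback.

Run:
```python
from down import *
a=.177; s=.0214; x,y=.5351+s*np.cos(a),-.2035+s*np.sin(a); z=.0602
move_l([x,y,z],q(.175),speed=.03); wait(.1); b=avg(get_obs,wait,20); print("free",b[0],b[1],b[4]); b0=-2.38
z1=z; up=0
while up<12 and z1<z+.009:
    d=np.clip((12-up)/10e3*.6,.00012,.0004); d=.0004 if up<2 else d
    z1+=d; move_l([x,y,z1],q(.175),speed=.02); p,f,_,_,t=avg(get_obs,wait,10); up=b0-f[2]; print("%.2f"%(z1*1e3),p,f,"pull %.1f"%up,t)
    if up>11.4: break
t0=get_obs()["time"]
while get_obs()["time"]-t0<4.2:
    p,f,_,_,t=avg(get_obs,wait,20); up=b0-f[2]; print("hold %.2f"%(get_obs()["time"]-t0),p,"pull %.1f"%up,f)
    if abs(up-12)>1: z1+=(12-up)/10e3*.5; move_l([x,y,z1],q(.175),speed=.02)
print(get_obs()["time"],get_obs()["grip_width"])
```

```text
free [ 0.5563 -0.1998  0.0602] [-1.73 -0.9  -2.34] [-0.2   0.43 -0.  ]
60.60 [ 0.5563 -0.1996  0.0606] [-1.39 -0.43 -2.85] pull 0.5 [-0.14  0.32  0.  ]
61.00 [ 0.5563 -0.1996  0.0611] [-1.2   0.02 -2.64] pull 0.3 [-0.04  0.29 -0.01]
61.40 [ 0.5563 -0.1996  0.0615] [-0.94  0.29 -2.6 ] pull 0.2 [0.03 0.26 0.02]
61.80 [ 0.5563 -0.1997  0.0619] [-0.8   0.06 -2.64] pull 0.3 [0.04 0.23 0.02]
62.20 [ 0.5563 -0.1997  0.0623] [-0.95  0.03 -2.19] pull -0.2 [ 0.01  0.17 -0.01]
62.60 [ 0.5563 -0.1998  0.0627] [-0.5   0.06 -2.16] pull -0.2 [-0.02  0.14 -0.02]
63.00 [ 0.5562 -0.1997  0.063 ] [-0.26  0.02 -2.16] pull -0.2 [-0.03  0.11  0.01]
63.40 [ 0.5562 -0.1997  0.0634] [-0.31 -0.27 -2.19] pull -0.2 [-0.02  0.09  0.01]
63.80 [ 0.5562 -0.1997  0.0638] [-0.4  -0.14 -1.96] pull -0.4 [-0.02  0.07  0.  ]
64.20 [ 0.5562 -0.1997  0.0641] [ 0.13  0.03 -3.46] pull 1.1 [ 0.01 -0.02 -0.01]
64.60 [ 0.5561 -0.1997  0.0642] [ 2.41 -0.47 -9.28] pull 6.9 [-0.09 -0.48  0.01]
64.91 [ 0.5561 -0.1997  0.0643] [  4.62  -1.19 -17.8 ] pull 15.4 [-0.23 -1.06 -0.  ]
hold 0.17 [ 0.556  -0.1997  0.0643] pull 16.6 [  5.17 
[... 237 characters left out ...]
561 -0.1997  0.0643] pull 11.4 [  2.61  -0.06 -13.73]
hold 2.00 [ 0.5561 -0.1997  0.0643] pull 10.7 [  2.27  -0.1  -13.1 ]
hold 2.42 [ 0.5561 -0.1997  0.0643] pull 10.2 [  2.01   0.12 -12.55]
hold 2.83 [ 0.5561 -0.1997  0.0643] pull 10.9 [  2.22   0.03 -13.25]
hold 3.25 [ 0.5561 -0.1997  0.0643] pull 12.4 [  2.48   0.12 -14.74]
hold 3.42 [ 0.5561 -0.1997  0.0643] pull 12.8 [  2.56   0.24 -15.14]
hold 3.58 [ 0.5561 -0.1997  0.0643] pull 13.2 [  2.41   0.23 -15.6 ]
hold 4.00 [ 0.5561 -0.1997  0.0643] pull 12.8 [  2.24   0.16 -15.22]
hold 4.17 [ 0.5561 -0.1997  0.0643] pull 13.0 [  2.33   0.38 -15.34]
hold 4.33 [ 0.5561 -0.1997  0.0643] pull 12.9 [  2.45   0.35 -15.26]
26.7 0.015111439401478239
```

The pull is now settled near 13 N after an initial overshoot of about 17 N. I'll trim it slightly and hold steady for a fresh, unbroken period.

Run:
```python
from down import *
t0=get_obs()["time"]
while get_obs()["time"]-t0<5.5:
    f=avg(get_obs,wait,20)[1]; up=-2.38-f[2]; p=get_obs()["ee_pos"]; print("%.2f pull %.1f"%(get_obs()["time"]-t0,up),f)
    if up>14.2 or up<9.8:
        print("trim");break
    wait(.15)
print(get_obs()["time"])
```

```text
0.17 pull 12.8 [  2.17   0.62 -15.16]
0.48 pull 12.7 [  2.08   0.49 -15.08]
0.80 pull 12.5 [  1.99   0.46 -14.88]
1.12 pull 12.7 [  1.92   0.56 -15.04]
1.43 pull 12.5 [  1.81   0.57 -14.89]
1.75 pull 12.5 [  1.97   0.64 -14.91]
2.07 pull 12.4 [  1.5    0.65 -14.8 ]
2.38 pull 12.3 [  1.47   0.71 -14.69]
2.70 pull 12.1 [  1.61   0.7  -14.44]
3.02 pull 12.1 [  1.57   0.53 -14.53]
3.33 pull 12.0 [  1.31   0.72 -14.42]
3.65 pull 11.9 [  1.19   0.77 -14.26]
3.97 pull 11.7 [  1.15   0.85 -14.07]
4.28 pull 11.7 [  1.13   0.64 -14.07]
4.60 pull 11.6 [  1.12   0.87 -13.94]
4.92 pull 11.4 [  1.03   0.91 -13.77]
5.23 pull 11.2 [  1.06   0.9  -13.62]
5.55 pull 11.1 [  0.74   0.94 -13.46]
32.4
```

A steady 11–13 N for 5.5 s. Now to lower, release, retreat and look.

Run:
```python
from down import *
x,y=.5351+.0214*np.cos(.177),-.2035+.0214*np.sin(.177)
down(x,y,.0625,.0585,lim=2.5,step=.0006)
zc=float(get_obs()["ee_pos"][2]); move_gripper(.04); wait(.2); move_gripper(.085)
move_l([x,y,zc+.11],speed=.1); wait(.3)
o=get_obs(); print(o["time"],avg(get_obs,wait)[1])
for n in("top","side"):
    c=read_camera(n); c0=dict(np.load(n+"0.npz")); h=held(c,(.43,.7,-.3,-.1),.046); g=post(c0); d=h[2][0]-g[0]; a=.177
    print(n,h,"along,across,yaw",d[0]*np.cos(a)+d[1]*np.sin(a),-d[0]*np.sin(a)+d[1]*np.cos(a),h[2][2]-g[2])
cv2.imwrite("pics/side3.png",c["img"][80:230,210:410][:,:,::-1].repeat(3,0).repeat(3,1))
```

```text
0.0619 [ 0.5565 -0.2004  0.0626] [-1.87 -0.23 -3.03] [-0.03  0.47  0.01]
0.0613 [ 0.5565 -0.2003  0.0617] [-1.8  -0.87 -0.93] [-0.27  0.47  0.  ]
0.0607 [ 0.5564 -0.1999  0.0607] [-1.28 -0.89 -1.52] [-0.29  0.34  0.  ]
0.0601 [ 0.5563 -0.1996  0.06  ] [-0.81 -0.77 -2.03] [-0.19  0.24 -0.02]
0.0595 [ 0.5562 -0.1996  0.0595] [-0.53 -0.58 -2.37] [-0.08  0.2  -0.01]
0.0589 [ 0.5563 -0.1996  0.0592] [-2.76 -0.12  3.51] [0.13 0.61 0.02]
36.775 [ 0.01  0.14 -0.18]
top (np.int64(224), np.float64(0.0452), (array([ 549.7, -201.7]), array([43.4, 92.6]), 0.1601)) along,across,yaw 12.937754387236922 -1.5015030521220307 -0.022199999999999998
side (np.int64(186), np.float64(0.0469), (array([ 557.2, -199.7]), array([ 48.8, 116.1]), 0.1923)) along,across,yaw 22.528629172881672 -2.4043434843603197 0.01930000000000001
```

View pics/side3.png

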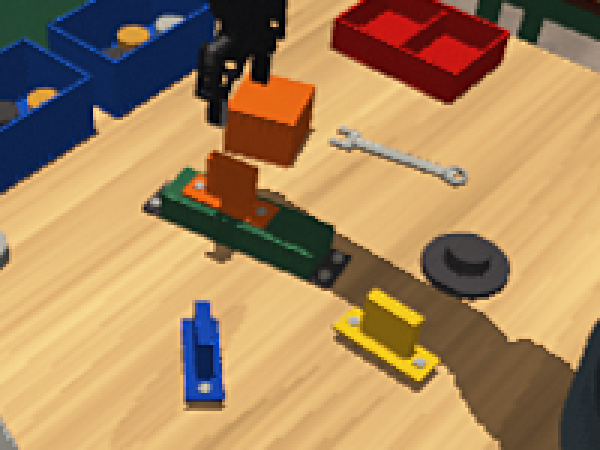

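The beam end sits flat and upright on the green post, around (232,190) in the crop. The gripper is clear above it. The side view gives 22.5 mm along the slot; the top view is partly hidden by the gripper.

```bash
python3 -c "
from station import *
print(hand_in())"
```

```text
the job is handed in; nothing more can be done
None
```

The orange beam end is home in the green post (about 22 mm along the slots); the pull briefly overshot to about 17 N, then held steady at 11–13 N for 5.5 s, after which I released the beam end and handed the job in (no verdict was returned).

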